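# Clamp a setting ring: touch, then a quarter turn

### The arm

A 6-joint arm with a two-finger parallel gripper is mounted at the origin on a cart in front of the work surface, level with it; the furniture and walls round the work are solid. World frame = base frame: x ahead of the robot, y to its left, z up, the work surface at z = 0. Lengths are in mm, angles in rad, forces in N, time in s.
With the tool pointing down it reaches from about 300 to 775 mm from the base axis. Payload 14.6 kg.
Tool frame: the origin (TCP) lies on the centre line of the jaws, within the pads' length; the fingertips stand manip.tcp_to_tips ahead of it and the grasp point (between the pads) lies 5 mm behind it (manip.tcp_to_tips is the distance from the TCP to the fingertips, in mm); z points along the fingers, y is the direction in which the jaws open and shut (so a half turn about z gives the same grasp; the last joint's range is limited). The gripper opens to 94 mm and grips with 3 to 60 N. Pads are 16 mm wide; open, the fingers measure 119 mm over their backs; the gripper's body (75 mm by 177 mm) begins 78 mm behind the grasp point.
Start: joints at [1.267, 0.3, 1.521, -0, 1.321, -0.067], TCP at [129.024, 534.642, 219.446] pointing down, gripper open.
Joint ranges: [-3.03, 3.03], [-0.79, 2.21], [0.23, 2.52], [-1.04, 4.18], [0, 3.07], [-2.55, 2.55]. Speed limits (rad/s): [2.22, 2.22, 2.57, 3.14, 3.14, 3.14].

### API

Orientations are given as [roll, pitch, yaw] about the fixed x, y, z axes, in that order (R = Rz(yaw) Ry(pitch) Rx(roll)).
In Python, from cell import manip, optics, workorder gives the robot as it stands. The module is installed in compiled form; this text tells all that it offers.
- The arm moves only by the tool jog_arm, never from a script. Its argument "deltas" is text: rows parted by semicolons, each of 5 numbers parted by spaces: the shift along the tool's x, y, z in mm, then the turn about the tool's z in rad, then the finger opening in mm, from 0 to 94. In form: tx ty tz twist grip; .... A call has exactly 10 rows; each row is the pose to reach, as a shift and turn from the pose commanded when the call began, along the tool's axes at that moment; what a row does not reach only later rows make up. A row lasts 1/8 s, in which the tool goes at most 62.5 mm and 10.7 degrees, less where a joint would pass 70% of its speed; a pose out of reach is approached as far as the arm can. A call with a gripper value outside its range is refused whole. The fingers move at their own pace and stop on an object; "squeeze" is the grip in N (left out, the last holds). Time passes only in rows, so rows that repeat a pose let the fingers close, or fill a call up. It gives the time, the measured TCP pose, the force and the opening at its end, in the units of the state.
- manip.read_state(): the state, without advancing time (a new reading comes with each control period).
- optics.camera(name): name is "side" or "top" or "wrist"; returns (picture, depth): 384x512x3 uint8, red, green, blue; 384x512 float32, mm along the optical axis (not along the pixel's ray), 0 where there is no reading.
- optics.get_calibration(name): a dict with "intrinsics" (3x3 intrinsics, pixels), "dist_coeffs" ([k1, k2, p1, p2, k3] as OpenCV has them; the pictures are not rectified), "R" (3x3) and "t" (3): a world point X has camera coordinates R X + t; the wrist camera has in their place "hand_eye" (4x4, takes a point from camera to tool coordinates, whose origin is the TCP and whose axes are the flange's). Camera axes: x right, y down, z forward; pixel columns grow to the right and rows downward; lengths in mm; the calibration is good to about 2 mm. A picture is of the moment at which its call begins: read the wrist's pose just before it. get_calibration takes no time and is no camera call.
- workorder.sign_off(): hands the job in, once; it reports no verdict.
The state is a dict: "clock": time; "joints": joint angles; "qd": joint speeds; "effort": joint torques, N m; "eef_pos": TCP position; "eef_rot": TCP orientation; "wrist_force": force on the tool from outside, world axes, zero at the start; "moment": the same for the moment, N m; "finger_gap": finger opening in mm.
Only numpy, scipy, OpenCV 4.12 (cv2) and the standard library are available. Lean on these libraries where they do the work, as an engineer would, in place of code of your own. Each camera call takes 0.05 s, during which the arm holds its last target.

### The job

Swing the blue clamp arm fully home, against its stop over the steel setting ring. Then turn its black wing knob clockwise until the pad just touches the ring, and tighten exactly a quarter turn more, no further. Let go of the clamp, and leave the ring in its seat and the things around it where they are.

Things in the scene. Friction and masses are not known exactly. Their poses are not given: they have to be found in the camera images.
- clamp_base: Clamping fixture, fixed: grey base plate 175 x 90 x 12 mm with a steel post. Origin on the desk surface under the centre of the ring seat, z up; the plate reaches from x = -55 to +120 mm. The post (the arm's pivot) stands at x = +80 mm.
- pivot_point (a point): Point on the vertical axis about which the clamp arm swings, 84 mm above the desk. Under the arm's knob hangs a 36 mm brass pad on a spring: 18 N preload, then 5 N per mm (some 30 N in all a quarter turn after touch).
- clamp_arm (a joint): Swing of the blue arm about the post, rad: 0 = home at its hard stop, knob over the seat, arm pointing along -x of clamp_base; positive = swung away, anticlockwise from above; starts 0.7 to 1.1. Stays where it is left (friction 0.2 N m, about 1.2 N at the pin). Turning the knob clockwise presses the arm against the stop.
- handle_pin (a point): Upright black handle pin at the free end of the blue arm, 14 mm diameter, 32 mm tall; the point is on its axis, 84 mm above the desk, 165 mm from the pivot; the pin spans heights 68 to 100 mm above the desk and the arm's top face beneath it is at 66 mm.
- knob_grip (a point): Black wing knob on the blue arm, 80 mm from the pivot: an upright bar 46 mm long (point x axis), 14 mm thick (point y axis, grasp across it from above), 28 mm tall, from 76 to 104 mm above the desk, on a 38 mm round flange. Site on the turning axis, 92 mm above the desk, z up. The knob does not rise or sink as it turns.
- wing_knob (a joint): Angle of the wing knob, rad, growing clockwise from above (tightening); starts 0.3 to 0.9, ends 6. It drives the brass pad down 10 mm per turn; the gap to the ring differs each time and is not known (touch comes within two thirds of a turn). Turned free it resists with a steady 0.05 N m; past touch this rises by 0.1 to 0.2 N m within 10 degrees, then slowly. It stays where left.
- setting_ring: Loose knurled steel setting ring, 54 mm outside diameter, 18 mm tall, lying flat in the shallow aluminium seat cup (68 mm diameter, rim 5 mm above the seat floor) under the clamp; the seat floor is 20 to 23 mm above the desk. Origin at the centre of its underside. It is there from the start and is not to be handled.
- micrometer: Micrometer lying on the desk left of the clamp, 46 x 140 x 14 mm, origin under its centre; leave alone.
- spacer: Small steel-coloured spacer ring, 26 mm diameter, 8 mm tall, on the desk right of the clamp, origin under its centre; leave alone.
- marker: Red and white marker pen, 16 x 112 x 17 mm, on the desk right of the clamp, origin under its centre; leave alone.
Mind the look-alikes: they are no part of the job. Several things have the shape of the clamp_base; the one meant has the colours described above.

How it is judged:
By the outcome, as a careful person would: the job done as asked, in the order asked, and still so for the second after the job is handed in, with the robot touching nothing.
It also fails if it takes over 72 s, if anything falls off the work surface, if the arm or the gripper's body presses on something with over 40 N, if the wrist force passes 120 N, or if a joint passes its speed limit or range.

## Working session

There is one attempt and no reset: what is moved stays moved. The work goes in short steps, Python scripts to look and compute and a tool call to move; the robot and the scene stay as the last step left them, time stands still between calls to the robot, and variables do not carry over. Pictures are saved under pics/ and viewed, and the job is handed in when it is done.

Besides the shell and the picture viewer there is one more tool, called as name(argument=value, ...) on one line, values as JSON. jog_arm: Moves the arm, as the interface text tells. Its arguments: {"type":"object","properties":{"deltas":{"type":"string"},"squeeze":{"type":"number"}},"required":["deltas"]}

```bash
mkdir -p pics
python3 - <<'E'
from cell import manip, optics
import cv2,numpy as np,pickle
s=manip.read_state();print(s, manip.tcp_to_tips)
d={}
for n in ["side","top","wrist"]:
    p,z=optics.camera(n);c=optics.get_calibration(n);d[n]=(p,z,c);cv2.imwrite(f"pics/a_{n}.png",p[...,::-1]);print(n,c)
d['s']=s
pickle.dump(d,open("a.pkl","wb"))
E
```

```text
{'clock': 0.0, 'joints': array([ 1.26738711e+00,  3.00449225e-01,  1.52156529e+00, -1.56540726e-05,
        1.32068007e+00, -6.65846752e-02]), 'qd': array([-0.00059089, -0.00074139, -0.0011008 , -0.00179172,  0.00192954,
        0.00117082]), 'effort': array([ 1.16140742e-03, -5.31801081e+01, -3.52733409e+01,  7.09695392e-02,
        2.44496902e-02, -8.05746731e-05]), 'eef_pos': array([128.96722778, 534.4233188 , 218.9049951 ]), 'eef_rot': array([-3.14049215e+00, -5.81884728e-05,  2.90477196e+00]), 'wrist_force': array([-0.43010498, -1.57399837, -0.14653273]), 'moment': array([ 0.01425827,  0.03468455, -0.00069358]), 'finger_gap': 93.69815659979871} 14.0
side {'intrinsics': array([[370.09774887,   0.        , 253.90019818],
       [  0.        , 370.09774887, 187.9071274 ],
       [  0.        ,   0.        ,   1.        ]]), 'dist_coeffs': array([-0.04702685,  0.        ,  0.        ,  0.        ,  0.        ]), 'R': array([[ 0.9577407 , -0.28740904,  0.01134912],
       [-0.17251451, -0.60555191, -0.77688199],
       [ 0.23015539,  0.74209361, -0.62954394]]), 't': array([-491.22204
[... 418 characters left out ...]
0.01847338, -0.97464861]]), 't': array([  81.15220187,  561.60632787, 1051.83526319])}
wrist {'intrinsics': array([[279.7428722 ,   0.        , 258.4658733 ],
       [  0.        , 279.7428722 , 190.52332876],
       [  0.        ,   0.        ,   1.        ]]), 'dist_coeffs': array([-0.0080945,  0.       ,  0.       ,  0.       ,  0.       ]), 'hand_eye': array([[-5.48476396e-04, -9.61284222e-01, -2.75558239e-01,
         7.96130320e+01],
       [ 9.99999835e-01, -4.80499527e-04, -3.14197435e-04,
         3.14949298e-02],
       [ 1.69627433e-04, -2.75558366e-01,  9.61284328e-01,
        -1.65747991e+02],
       [ 0.00000000e+00,  0.00000000e+00,  0.00000000e+00,
         1.00000000e+00]])}
```

View pics/a_side.png

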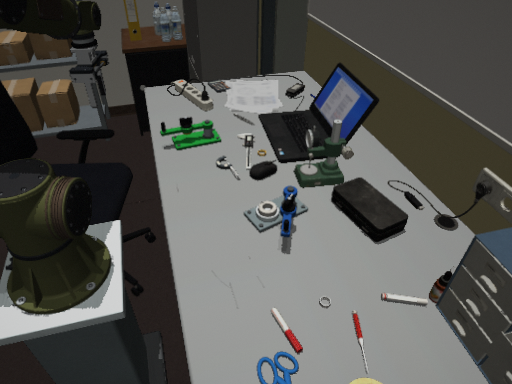

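View pics/a_top.png

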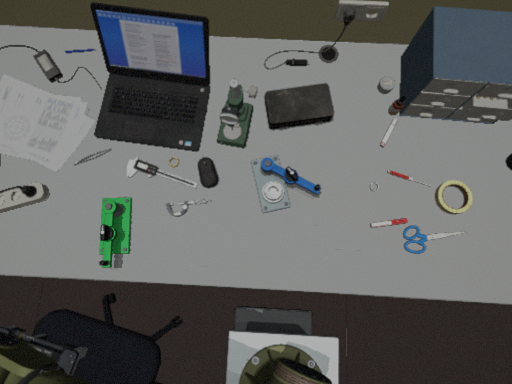

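View pics/a_wrist.png

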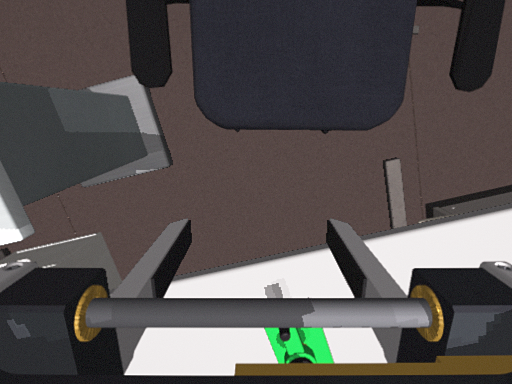

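```bash
cat > h.py <<'E'
import numpy as np,cv2,pickle
from scipy.spatial.transform import Rotation as Rn
def und(c,uv):
    return cv2.undistortPoints(np.array(uv,float).reshape(-1,1,2),c['intrinsics'],c['dist_coeffs']).reshape(-1,2)
def pose(c,s=None):
    if 'R' in c: return c['R'].T, -c['R'].T@c['t']
    T=np.eye(4);T[:3,:3]=Rn.from_euler('xyz',s['eef_rot']).as_matrix();T[:3,3]=s['eef_pos']
    M=T@c['hand_eye'];return M[:3,:3],M[:3,3]
def rays(c,uv,s=None):
    R,o=pose(c,s);n=und(c,uv);return o,np.c_[n,np.ones(len(n))]@R.T
def onplane(c,uv,z,s=None):
    o,d=rays(c,uv,s);return o+d*((z-o[2])/d[:,2])[:,None]
def cloud(p,zz,c,s=None):
    h,w=zz.shape;u,v=np.meshgrid(np.arange(w),np.arange(h));uv=np.c_[u.ravel(),v.ravel()]
    R,o=pose(c,s);n=und(c,uv);P=(np.c_[n,np.ones(len(n))]*zz.reshape(-1,1))@R.T+o
    return P.reshape(h,w,3)
def tri(rs):
    A=np.zeros((3,3));b=np.zeros(3)
    for o,d in rs:
        d=d/np.linalg.norm(d);M=np.eye(3)-np.outer(d,d);A+=M;b+=M@o
    X=np.linalg.solve(A,b)
    return X,[np.linalg.norm((np.eye(3)-np.outer(d,d)/(d@d))@(X-o)) for o,d in rs]
E
python3 - <<'E'
from h import *
d=pickle.load(open("a.pkl","rb"))
p=d['top'][0][140:225,235:340];cv2.imwrite("pics/b_top.png",cv2.resize(p[...,::-1],None,fx=7,fy=7,interpolation=cv2.INTER_CUBIC))
p=d['side'][0][170:250,230:330];cv2.imwrite("pics/b_side.png",cv2.resize(p[...,::-1],None,fx=7,fy=7,interpolation=cv2.INTER_CUBIC))
for n in('top','side'):
    p,z,c=d[n];P=cloud(p,z,c);hsv=cv2.cvtColor(p,cv2.COLOR_RGB2HSV)
    m=(hsv[...,0]>100)&(hsv[...,0]<125)&(hsv[...,1]>150)&(hsv[...,2]>70)&(abs(P[...,0]-500)<250)&(abs(P[...,1])<300)&(P[...,2]>30)
    Q=P[m];print(n,m.sum(),Q.mean(0),Q.min(0),Q.max(0),np.median(Q[:,2]))
E
```

```text
top 382 [597.87769173  10.20605655 106.26668563] [307.59053504 -83.34919258  52.04193645] [ 662.55231379   90.93792796 1151.28759407] 66.57915328623653
side 206 [605.24415839 -11.79044697  68.75499595] [563.1678629  -92.38179867  44.37303407] [662.53002352  88.82669083 103.88196852] 66.73546097231798
```

View pics/b_top.png

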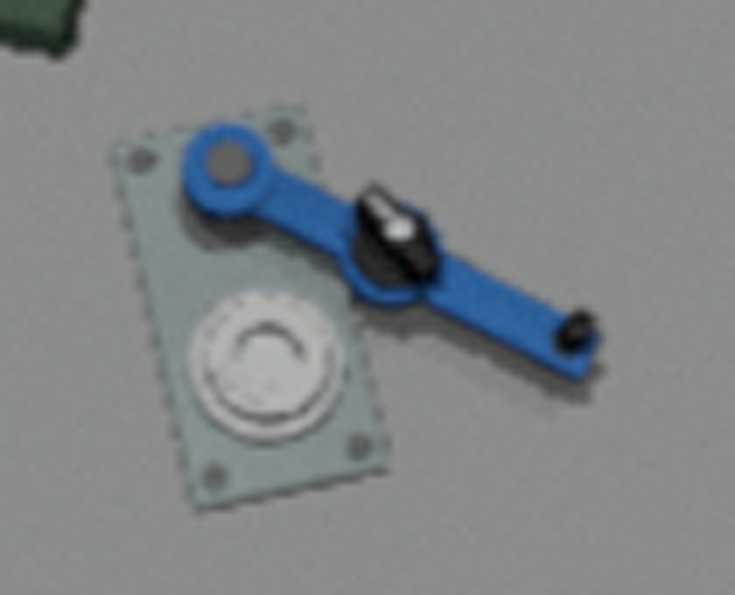

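View pics/b_side.png

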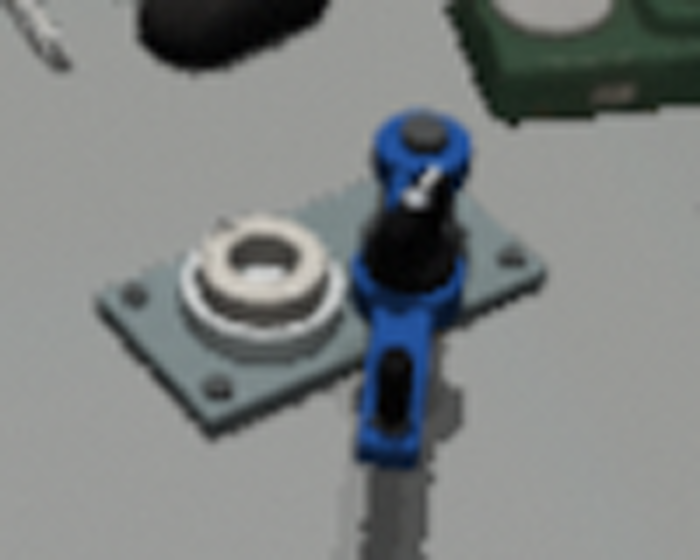

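Run:
```python
from h import *
d=pickle.load(open("a.pkl","rb"))
ct,cs=d['top'][2],d['side'][2]
T=lambda x,y:[235+x/7-.43,140+y/7-.43]
S=lambda x,y:[230+x/7-.43,170+y/7-.43]
def t2(n,a,b):
    o,r=rays(ct,[T(*a)]);o2,r2=rays(cs,[S(*b)]);print(n,*tri([(o,r[0]),(o2,r2[0])]))
t2('post',(228,163),(424,132))
t2('pin top',(577,322),(396,362))
t2('ring top',(266,350),(263,256))
t2('knob light spot',(399,229),(415,196))
t2('c1 near right',(388,468),(212,437))
t2('far right',(310,110),(545,275))
C=[T(113,142),T(388,468),T(198,512)]
Q=onplane(ct,C,12);print(Q)
v=Q[0]-Q[2];print('base +x yaw',np.arctan2(v[1],v[0]),np.linalg.norm(v))
w=Q[2]-Q[1];print('base +y yaw',np.arctan2(w[1],w[0]),np.linalg.norm(w))
H=[T(141,160),T(284,131),T(360,447),T(214,477)];print(onplane(ct,H,12))
print('post84?',onplane(ct,[T(228,163)],np.float64(75)),'pin100',onplane(ct,[T(577,322)],100))
print('bar ends',onplane(ct,[T(372,193),T(427,270)],104))
for n in('top','side'):
    p,z,c=d[n];P=cloud(p,z,c);
    f=T if n=='top' else S
    for nm,a in dict(post=((228,163),(424,132)),pin=((577,322),(396,362)),ringtop=((266,398),(263,285)),knob=((399,229),(415,196))).items():
        u=np.round(f(*a[n!='top'])).astype(int);print(n,nm,P[u[1],u[0]])
```

```text
post [645.45174974  73.56517184  70.96356003] [np.float64(0.0655812749460552), np.float64(0.06558127494607649)]
pin top [575.9777339  -74.97775591  94.3233628 ] [np.float64(0.5209390979410754), np.float64(0.5209390979411087)]
ring top [569.54460998  52.48922244  38.40751734] [np.float64(1.1782797494878383), np.float64(1.1782797494877606)]
knob light spot [610.84734438   1.16504305 103.06090857] [np.float64(0.4028386782250701), np.float64(0.4028386782250711)]
c1 near right [ 5.28377819e+02 -6.19293603e+00  5.06075655e-01] [np.float64(0.23608341983631925), np.float64(0.23608341983630016)]
far right [691.40056839  36.13973199  11.15089223] [np.float64(0.2660220158957524), np.float64(0.2660220158956731)]
[[671.21978635 125.78581421  12.        ]
 [525.9362547   -5.19177615  12.        ]
 [501.5225707   78.36533764  12.        ]]
base +x yaw 0.2724909065135772 176.1983161030685
base +y yaw 1.8550630891820115 87.05067048108037
[[663.28457447 112.48211341  12.        ]
 [680.65260048  47.64443597  12.        ]
 [534.78903348   7.59102246  12.        ]
 [517.67830895  72.02281465  12.        ]]
post84? [[644.25691125  73.61899354  75.        ]] pin100 [[575.06489423 -74.18520743 100.        ]]
bar ends [[625.24402046  13.12965691 104.        ]
 [593.04469896 -10.8898289  104.        ]]
top post [643.50265621  74.03923513  75.88280003]
top pin [573.4059866  -73.98199562 101.45739248]
top ringtop [550.49091927  50.14485961  38.76806744]
top knob [6.09976922e+02 4.25740993e-01 1.07851416e+02]
side post [643.64077284  70.99809895  74.95999907]
side pin [572.49265425 -80.51393146 101.2320568 ]
side ringtop [561.69161238  33.93024177  41.10715354]
side knob [610.30493369  -2.14338326 104.52640098]
```

```bash
cat >> h.py <<'E'
def delta(s,target,yaw=None):
    R=Rn.from_euler('xyz',[np.pi,0,s['eef_rot'][2]]).as_matrix()
    t=R.T@(np.array(target)-s['eef_pos']);tw=None
    if yaw is not None: tw=(s['eef_rot'][2]-yaw+np.pi)%(2*np.pi)-np.pi
    print('delta',t.round(2),'twist',tw)
E
python3 - <<'E'
from h import *
from cell import manip
s=manip.read_state();delta(s,[574.5,-74.5,225],1.129);print(s['clock'])
E
```

```text
delta [-575.96 -487.44   -5.97] twist 1.7757445386056991
0.15
```

jog_arm(deltas="-57 -49 -6 0.18 94; -115 -97 -6 0.36 94; -173 -146 -6 0.53 94; -230 -195 -6 0.71 94; -288 -244 -6 0.89 94; -346 -292 -6 1.07 94; -403 -341 -6 1.24 94; -461 -390 -6 1.42 94; -518 -439 -6 1.6 94; -576 -487 -6 1.776 94")

```text
clock: 1.4
eef_pos: [498.9, 28.4, 225.4]
eef_rot: [3.142, -0.0, 1.123]
wrist_force: [1.4, 0.6, -0.0]
finger_gap: 94.1
```

Run:
```python
from h import *
from cell import manip
s=manip.read_state();delta(s,[574.5,-74.5,225],1.129);print(s)
```

```text
delta [-60.02 112.77   0.43] twist -0.006317693956595427
{'clock': 1.4, 'joints': array([-1.63798422e-02,  1.82513536e-01,  1.65235435e+00,  6.94791422e-05,
        1.30659836e+00,  4.31716044e-01]), 'qd': array([-0.85227653,  0.57068822, -0.65678606, -0.00120362,  0.07933597,
        0.54864694]), 'effort': array([  4.39216599, -51.41029   , -29.95262146,  -0.09427641,
        -0.09025411,  -1.24951757]), 'eef_pos': array([498.87055809,  28.44997292, 225.43370663]), 'eef_rot': array([ 3.14150590e+00, -1.13812315e-04,  1.12268231e+00]), 'wrist_force': array([ 1.42979071,  0.61514371, -0.02641645]), 'moment': array([-0.01784123,  0.06777991, -0.01822073]), 'finger_gap': 94.08826921498502}
```

Run:
```python
from h import *
from cell import manip,optics
for i in range(4): p,z=optics.camera("wrist")
s=manip.read_state();p,z=optics.camera("wrist")
cv2.imwrite("pics/c1.png",p[...,::-1]);pickle.dump((s,p,z,optics.get_calibration("wrist")),open("c1.pkl","wb"))
s=manip.read_state();delta(s,[574.5,-74.5,225],1.129);print(s['eef_pos'],s['qd'],s['clock'])
```

```text
delta [-62.3  114.43   0.15] twist 0.0006889467996362697
[497.61874945  30.69573519 225.15287993] [ 0.02539077 -0.01584855  0.00709888  0.00050092 -0.00084181  0.0008012 ] 1.65
```

View pics/c1.png

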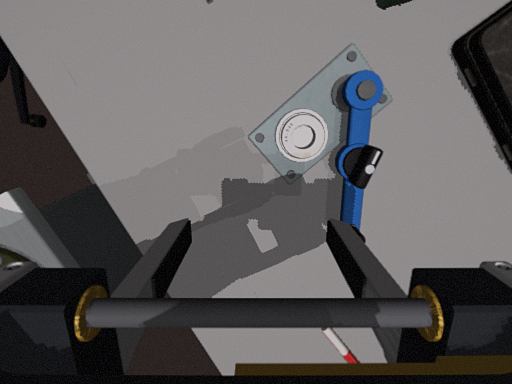

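jog_arm(deltas="-16 29 0 0 94; -31 57 0 0 94; -47 86 0 0 94; -62 114 0 0 94; -62 114 0 0 94; -62 114 0 0 94; -62 114 0 0 94; -62 114 0 0 94; -62 114 0 0 94; -62 114 0 0 94")

```text
clock: 2.9
eef_pos: [574.5, -74.3, 225.5]
eef_rot: [3.142, -0.0, 1.129]
wrist_force: [0.4, -0.1, 0.7]
finger_gap: 94.4
```

Run:
```python
from h import *
from cell import manip,optics
s=manip.read_state();p,z=optics.camera("wrist")
cv2.imwrite("pics/c2.png",p[...,::-1]);pickle.dump((s,p,z,optics.get_calibration("wrist")),open("c2.pkl","wb"))
print(s['eef_pos'],s['eef_rot'],s['qd'],s['clock'])
for k in('c1','c2'):
    p=pickle.load(open(k+'.pkl','rb'))[1]
    q=p[20:240,240:440] if k=='c1' else p[60:380,180:340]
    f=2.7 if k=='c1' else 1.85
    cv2.imwrite(f"pics/{k}z.png",cv2.resize(q[...,::-1],None,fx=f,fy=f,interpolation=cv2.INTER_CUBIC))
```

```text
[574.48843009 -74.27377642 225.4640527 ] [ 3.14158097e+00 -1.55456680e-05  1.12886437e+00] [-0.00322411  0.00057035 -0.00291039  0.00147718 -0.00099871 -0.00150146] 2.9
```

View pics/c2.png

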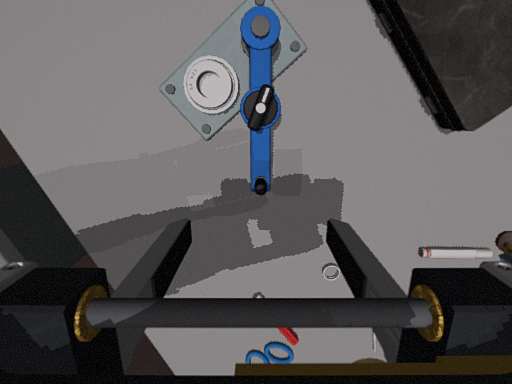

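View pics/c1z.png

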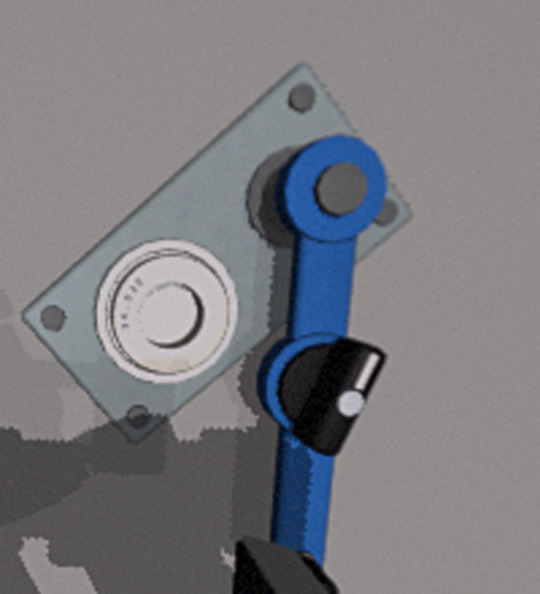

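Run:
```python
from h import *
p=pickle.load(open('c2.pkl','rb'))[1]
cv2.imwrite("pics/c2z.png",cv2.resize(p[0:200,150:320][...,::-1],None,fx=3,fy=3,interpolation=cv2.INTER_CUBIC))
```

```text
(no output)
```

View pics/c2z.png

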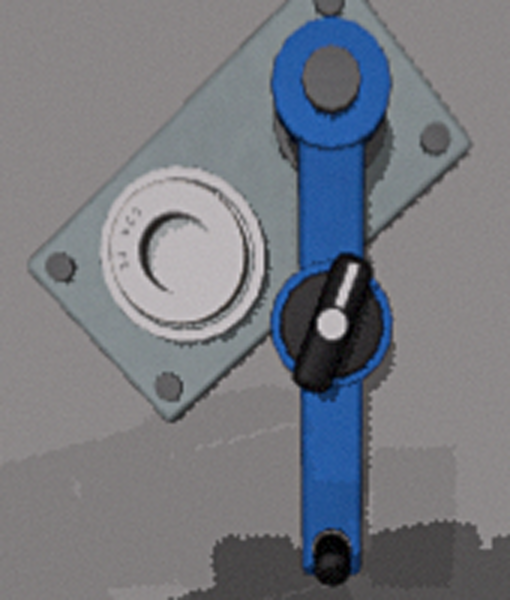

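Run:
```python
from h import *
A=pickle.load(open('c1.pkl','rb'));B=pickle.load(open('c2.pkl','rb'))
d=pickle.load(open("a.pkl","rb"));ct,cs=d['top'][2],d['side'][2];cw=A[3]
T=lambda x,y:[235+x/7-.43,140+y/7-.43]
S=lambda x,y:[230+x/7-.43,170+y/7-.43]
U1=lambda x,y:[240+x/2.7-.31,20+y/2.7-.31]
U2=lambda x,y:[150+x/3-.33,y/3-.33]
def t(n,**k):
    rs=[]
    for kk,a in k.items():
        if kk=='t':o,r=rays(ct,[T(*a)])
        if kk=='s':o,r=rays(cs,[S(*a)])
        if kk=='a':o,r=rays(cw,[U1(*a)],A[0])
        if kk=='b':o,r=rays(cw,[U2(*a)],B[0])
        rs.append((o,r[0]))
    X,e=tri(rs);print(n,X.round(1),np.round(e,1));return X
post=t('post ab',a=(341,188),b=(331,78)); t('post all',a=(341,188),b=(331,78),t=(228,163),s=(424,132))
k=t('knob ab',a=(351,403),b=(332,323)); t('knob all',a=(351,403),b=(332,323),t=(399,229),s=(415,196))
t('pin top',b=(332,563),t=(577,322),s=(396,362))
H=onplane(cw,[U2(61,267),U2(169,387),U2(434,138),U2(330,2)],12,B[0]);print(H)
H1=onplane(cw,[U1(53,319),U1(138,416),U1(385,210),U1(302,98)],12,A[0]);print(H1)
for h in(H,H1):print('yaw',np.arctan2(*(h[2]-h[1])[1::-1]),np.arctan2(*(h[3]-h[0])[1::-1]))
print('post75',onplane(cw,[U2(331,78)],75,B[0]),onplane(cw,[U1(341,188)],75,A[0]))
print('knob104',onplane(cw,[U2(332,323)],104,B[0]),onplane(cw,[U1(351,403)],104,A[0]))
print('pin100',onplane(cw,[U2(332,563)],100,B[0]))
e=onplane(cw,[U2(352,258),U2(311,388)],104,B[0]);print('bar',e,np.linalg.norm(e[0]-e[1]),np.arctan2(*(e[0]-e[1])[1::-1]))
print('cup rim',onplane(cw,[U2(183,254)],26,B[0]),'cup',onplane(cw,[U1(167,310)],26,A[0]))
```

```text
post ab [646.6  72.5  72.5] [0. 0.]
post all [646.1  73.   71.4] [1.  0.7 0.9 0.9]
knob ab [ 6.124e+02 -1.000e-01  1.052e+02] [0.1 0.1]
knob all [6.116e+02 3.000e-01 1.038e+02] [1.3 1.  1.6 0.7]
pin top [576.1 -75.5  94.7] [0.9 0.5 0.9]
[[518.88329879  70.87599272  12.        ]
 [536.75302998   6.92561395  12.        ]
 [682.37681148  48.6112951   12.        ]
 [664.68589519 111.02681488  12.        ]]
[[518.7875302   69.93482723  12.        ]
 [537.12273214   6.87485627  12.        ]
 [683.87150398  48.49859072  12.        ]
 [665.06513987 111.54012041  12.        ]]
yaw 0.2788004171805648 0.26871756717558154
yaw 0.2763803242289054 0.27710906888327735
post75 [[646.2622441   71.89478566  75.        ]] [[645.72537101  72.75672583  75.        ]]
knob104 [[6.12518304e+02 1.51311622e-02 1.04000000e+02]] [[ 6.12659913e+02 -5.51247214e-01  1.04000000e+02]]
pin100 [[577.23104972 -74.87558467 100.        ]]
bar [[626.90144397  15.42399237 104.        ]
 [597.24596521 -15.87496118 104.        ]] 43.1169562216116 0.8123539835263524
cup rim [[569.85086048  51.10522429  26.        ]] cup [[570.05929755  51.72078307  26.        ]]
```

jog_arm(deltas="-0.7 2.5 20 0 36; -0.7 2.5 40 0 36; -0.7 2.5 60 0 36; -0.7 2.5 80 0 36; -0.7 2.5 95 0 36; -0.7 2.5 110 0 36; -0.7 2.5 120 0 36; -0.7 2.5 130 0 36; -0.7 2.5 136 0 36; -0.7 2.5 138 0 36", squeeze=5)

```text
clock: 4.2
eef_pos: [576.5, -76.1, 87.2]
eef_rot: [-3.141, 0.0, 1.129]
wrist_force: [0.5, 0.9, 0.0]
finger_gap: 36.0
```

Run:
```python
from h import *
from cell import manip,optics
s=manip.read_state();print(s['eef_pos'],s['wrist_force'],s['moment'],s['finger_gap'])
p,z=optics.camera("wrist")
cv2.imwrite("pics/d1.png",p[...,::-1])
```

```text
[576.48735486 -76.06168707  87.22208831] [0.4524811  0.86955457 0.02133072] [-0.04491334  0.08912096 -0.03144818] 35.973078413249866
```

View pics/d1.png

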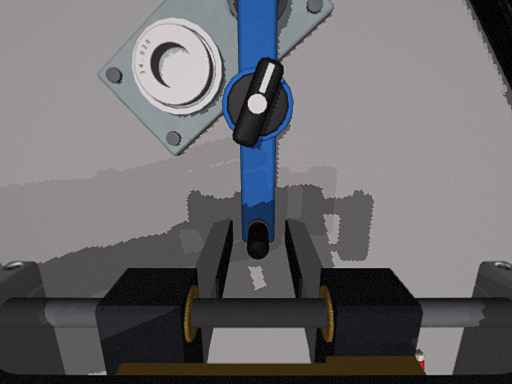

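jog_arm(deltas="0 0 0 0 17; 0 0 0 0 17; 0.7 -16.5 0 0.1 17; 3 -32.8 0 0.2 17; 6.9 -48.8 0 0.3 17; 12.4 -64.4 0 0.4 17; 19.5 -79.3 0 0.5 17; 28 -93.4 0 0.6 17; 37.8 -106.6 0 0.7 17; 46.7 -116.4 0 0.78 17")

```text
clock: 5.5
eef_pos: [491.1, 16.3, 87.8]
eef_rot: [3.141, -0.001, 0.346]
wrist_force: [2.2, -1.8, -0.4]
finger_gap: 17.3
```

Run:
```python
from h import *
from cell import manip,optics
s=manip.read_state();print(s['eef_pos'],s['eef_rot'],s['wrist_force'],s['moment'],s['finger_gap'])
p,z=optics.camera("wrist")
cv2.imwrite("pics/d2.png",p[...,::-1])
s=manip.read_state();print(s['eef_pos'],s['eef_rot'],s['wrist_force'],s['moment'],s['finger_gap'])
```

```text
[491.13721551  16.26506854  87.80779598] [ 3.14109500e+00 -5.62939979e-04  3.45935749e-01] [ 2.16786612 -1.75771294 -0.3550877 ] [-0.19772063 -0.1114976  -0.00744447] 17.329768567194275
[490.76099903  17.2698766   87.77444734] [ 3.14152270e+00 -4.63791095e-04  3.42839346e-01] [0.28462425 0.09656621 0.1615553 ] [-0.00858222  0.18896828 -0.002633  ] 17.380943979789503
```

View pics/d2.png

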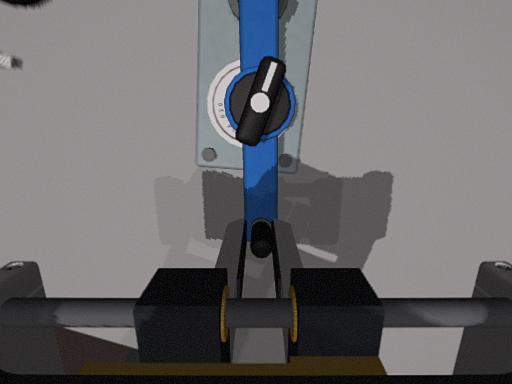

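jog_arm(deltas="0 -2 0 0.012 17; 0 -4 0 0.024 17; 0.1 -6 0 0.036 17; 0.2 -8 0 0.048 17; 0.3 -9.5 0 0.057 17; 0.4 -10.5 0 0.063 17; 0.4 -11.5 0 0.069 17; 0.4 -12.2 0 0.073 17; 0.5 -12.9 0 0.078 17; 0.5 -13.5 0 0.081 17")

```text
clock: 6.8
eef_pos: [487.1, 28.8, 87.4]
eef_rot: [-3.142, -0.0, 0.268]
wrist_force: [1.1, -1.4, -0.4]
finger_gap: 17.3
```

```bash
cat > st.py <<'E'
from cell import manip
import numpy as np
np.set_printoptions(suppress=True,precision=3)
s=manip.read_state()
for k in('clock','eef_pos','eef_rot','wrist_force','moment','finger_gap'):print(k,s[k])
print('j6',s['joints'][5],'j1',s['joints'][0],'eff',s['effort'])
E
python3 st.py
```

```text
clock 6.8
eef_pos [487.116  28.837  87.444]
eef_rot [-3.142 -0.     0.268]
wrist_force [ 1.078 -1.429 -0.43 ]
moment [-0.222 -0.106  0.029]
finger_gap 17.275862369525534
j6 1.2872504809018819 j1 -0.015961021028672865 eff [  0.395 -48.252 -28.651   0.224   0.252  -0.037]
```

jog_arm(deltas="0 -0.2 0 0 17; 0 -0.4 0 0 17; 0 -0.6 0 0 17; 0 -0.8 0 0 17; 0 -1 0 0 17; 0 -1.2 0 0 17; 0 -1.4 0 0 17; 0 -1.6 0 0 17; 0 -1.8 0 0 17; 0 -2 0 0 17")

```text
clock: 8.05
eef_pos: [486.8, 29.9, 87.5]
eef_rot: [3.14, -0.0, 0.268]
wrist_force: [2.7, -10.5, -0.9]
finger_gap: 18.1
```

```bash
python3 st.py
```

```text
clock 8.05
eef_pos [486.828  29.897  87.484]
eef_rot [ 3.14  -0.     0.268]
wrist_force [  2.696 -10.476  -0.937]
moment [-1.835 -0.428  0.036]
finger_gap 18.141469413860378
j6 1.2909382319675753 j1 -0.013051295245057269 eff [  4.695 -48.682 -28.098   2.062   0.745   0.007]
```

jog_arm(deltas="0 1.5 0 0 24; 0 1.5 0 0 36; 0 1.5 0 0 36; 0 1.5 -15 0 36; 0 1.5 -30 0 36; 0 1.5 -50 0 36; 0 1.5 -70 0 36; 0 1.5 -85 0 40; 0 1.5 -85 0 40; 0 1.5 -85 0 40")

```text
clock: 9.3
eef_pos: [486.7, 29.3, 172.0]
eef_rot: [-3.141, 0.001, 0.268]
wrist_force: [0.7, 0.2, 0.1]
finger_gap: 39.8
```

Run:
```python
from h import *
from cell import manip,optics
s=manip.read_state();p,z=optics.camera("wrist");print(s['eef_pos'],s['eef_rot'],s['qd'].round(4))
pickle.dump((s,p,z,optics.get_calibration("wrist")),open("e1.pkl","wb"))
cv2.imwrite("pics/e1.png",p[...,::-1])
p,z=optics.camera("top")
cv2.imwrite("pics/e1t.png",cv2.resize(p[140:225,235:340][...,::-1],None,fx=7,fy=7,interpolation=cv2.INTER_CUBIC))
```

```text
[486.70814645  29.26381047 171.95497052] [-3.14139342e+00  7.31282426e-04  2.67795880e-01] [ 0.0002  0.0087  0.0029  0.0001 -0.0001 -0.0021]
```

View pics/e1.png

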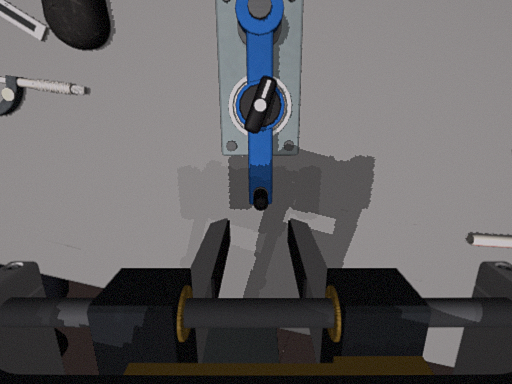

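View pics/e1t.png

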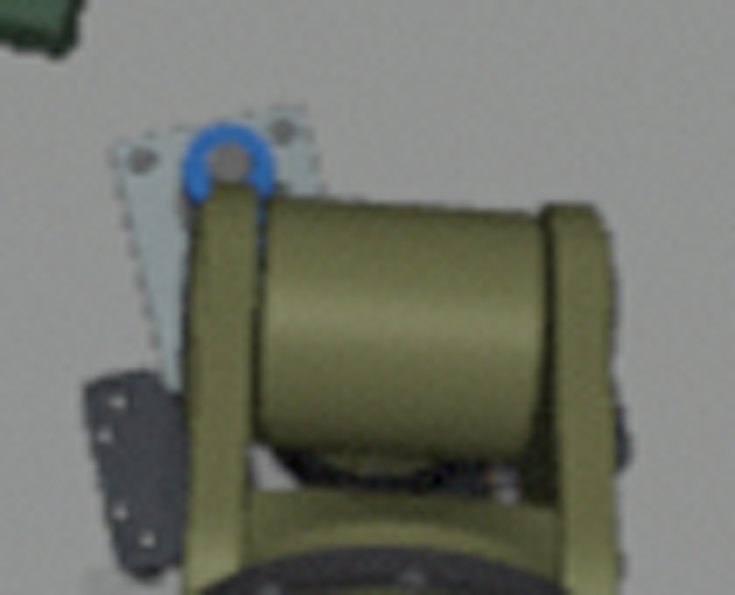

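Run:
```python
from h import *
s,p,z,c=pickle.load(open('e1.pkl','rb'))
x0,y0,f=205,0,6
cv2.imwrite("pics/e1z.png",cv2.resize(p[60:150,205:315][...,::-1],None,fx=6,fy=6,interpolation=cv2.INTER_CUBIC))
g=cv2.cvtColor(p,cv2.COLOR_RGB2HSV)
m=((g[...,2]>170)&(g[...,1]<40)).astype(np.uint8);m[:70]=0;m[135:]=0;m[:,:230]=0;m[:,290:]=0
n,l,st,ce=cv2.connectedComponentsWithStats(m);print(st,ce)
print(onplane(c,[[260.3,104.5]],104,s))
```

```text
[[     0      0    512    384 195985]
 [   230     77     17     58    232]
 [   276     79     14     53    181]
 [   262     80      9     18     59]
 [   245     83      2      2      2]
 [   241     85      3      3      3]
 [   237     89      4      5      5]
 [   235     95      2      7      8]
 [   283     95      1      1      1]
 [   255     99     11     12    108]
 [   234    103      2     10     10]
 [   236    114      8     12     14]] [[255.49458377 191.78011072]
 [236.         104.63793103]
 [284.39779006 105.50828729]
 [265.77966102  88.59322034]
 [245.5         83.5       ]
 [242.          86.        ]
 [238.4         91.        ]
 [235.375       97.875     ]
 [283.          95.        ]
 [259.88888889 104.64814815]
 [234.5        107.5       ]
 [238.64285714 119.42857143]]
[[569.65129624  50.12733971 104.        ]]
```

View pics/e1z.png

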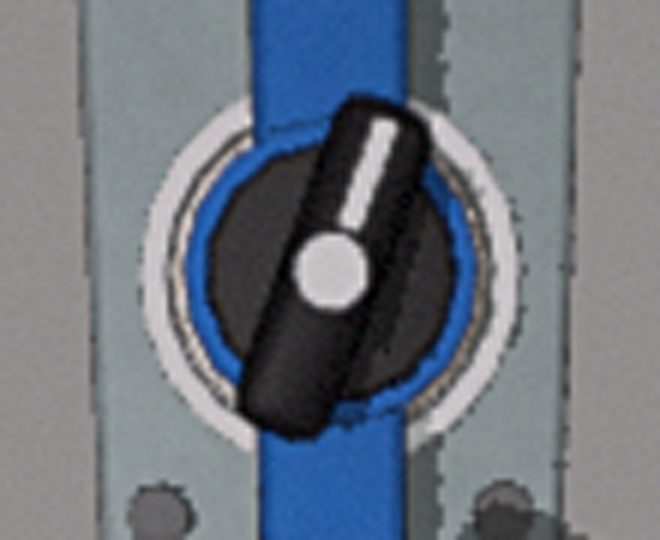

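Run:
```python
from h import *
s,p,z,c=pickle.load(open('e1.pkl','rb'))
q=onplane(c,[[259.9,104.65],[265.8,88.6]],104,s);v=q[1]-q[0];print(q,np.linalg.norm(v),np.arctan2(v[1],v[0]))
e=onplane(c,[[205+380/6,60+97/6],[205+285/6,60+440/6]],104,s);v=e[0]-e[1];print(np.linalg.norm(v),np.arctan2(v[1],v[0]))
delta(s,[569.5,50.5,180],-0.09)
```

```text
[[569.45623714  50.40514078 104.        ]
 [582.35287327  49.13669857 104.        ]] 12.958864498433675 -0.09803918107097442
45.55834250554104 -0.012549082031737324
delta [85.46  1.43 -8.05] twist 0.3577958803952228
```

jog_arm(deltas="9 0.2 -8 -0.18 40; 18 0.4 -8 -0.36 40; 27 0.6 -8 -0.54 40; 36 0.8 -8 -0.72 40; 45 1 -8 -0.9 40; 54 1.1 -8 -1.08 40; 63 1.2 -8 -1.26 40; 72 1.3 -8 -1.44 40; 80 1.4 -8 -1.62 40; 85.5 1.4 -8 -1.8 40")

```text
clock: 10.65
eef_pos: [569.9, 50.6, 179.6]
eef_rot: [-3.14, -0.001, 2.074]
wrist_force: [0.1, -0.1, 0.3]
finger_gap: 39.9
```

jog_arm(deltas="0 0 0 -0.18 40; 0 0 0 -0.36 40; 0 0 0 -0.54 40; 0 0 0 -0.72 40; 0 0 0 -0.9 40; 0 0 0 -0.987 40; 0 0 0 -0.987 40; 0 0 0 -0.987 40; 0 0 0 -0.987 40; 0 0 0 -0.987 40")

```text
clock: 11.9
eef_pos: [569.8, 50.5, 180.4]
eef_rot: [-3.142, -0.0, 3.054]
wrist_force: [0.2, -0.2, -0.7]
finger_gap: 40.0
```

```bash
python3 st.py
python3 - <<'E'
from h import *
from cell import manip,optics
s=manip.read_state();p,z=optics.camera("wrist")
pickle.dump((s,p,z,optics.get_calibration("wrist")),open("e2.pkl","wb"))
cv2.imwrite("pics/e2.png",p[...,::-1])
E
```

```text
clock 11.9
eef_pos [569.781  50.536 180.403]
eef_rot [-3.142 -0.     3.054]
wrist_force [ 0.163 -0.23  -0.689]
moment [-0.019 -0.011 -0.033]
finger_gap 39.956280619840975
j6 -1.4589195135637558 j1 0.024441470536889335 eff [  0.001 -56.847 -34.32   -0.007   0.075   0.02 ]
```

View pics/e2.png

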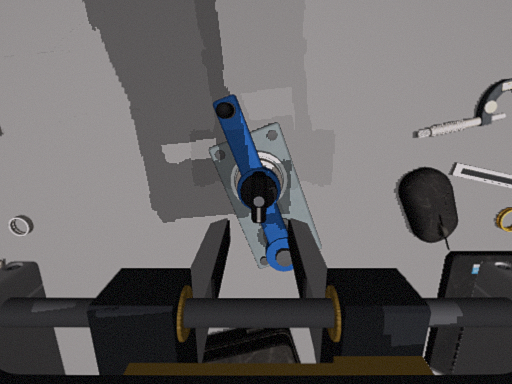

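Run:
```python
from h import *
s,p,z,c=pickle.load(open('e2.pkl','rb'))
g=cv2.cvtColor(p,cv2.COLOR_RGB2HSV)
m=((g[...,2]>110)&(g[...,1]<50)).astype(np.uint8);m[:190]=0;m[222:]=0;m[:,:247]=0;m[:,272:]=0
n,l,st,ce=cv2.connectedComponentsWithStats(m);print(st,ce)
cv2.imwrite("pics/e2z.png",cv2.resize(p[150:240,205:315][...,::-1],None,fx=6,fy=6,interpolation=cv2.INTER_CUBIC))
A=pickle.load(open('e1.pkl','rb'))
for dot in([259.2,201.5],):
    o,r=rays(c,[dot],s);o1,r1=rays(c,[[259.9,104.65]],A[0]);print(tri([(o,r[0]),(o1,r1[0])]),onplane(c,[dot],104,s))
```

```text
[[     0      0    512    384 196529]
 [   254    197      4      7     10]
 [   259    197      3      2      4]
 [   262    202      2      1      2]
 [   257    208      3     14     32]
 [   247    213      5      9     31]] [[255.50044014 191.4914033 ]
 [255.1        199.9       ]
 [260.         197.5       ]
 [262.5        202.        ]
 [258.3125     214.75      ]
 [248.90322581 217.83870968]]
(array([567.87805941,  50.84645358, 110.39117119]), [np.float64(0.34209238026145605), np.float64(0.34209238026143657)]) [[570.00683771  51.01832588 104.        ]]
```

View pics/e2z.png

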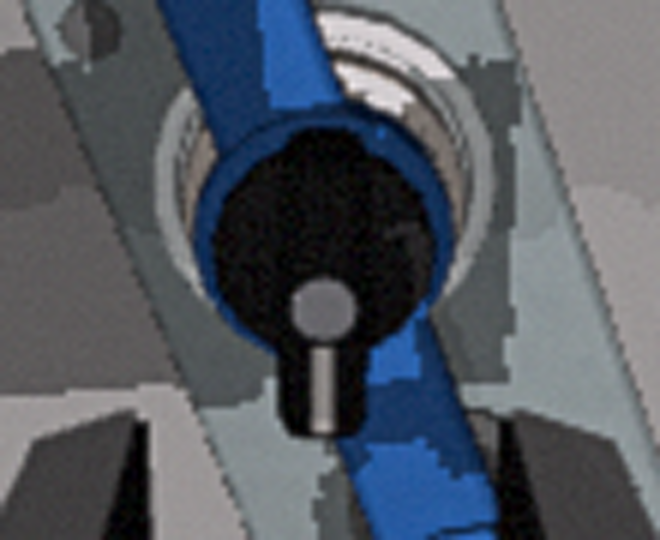

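jog_arm(deltas="0 0.2 15 0 40; 0 0.2 30 0 40; 0 0.2 45 0 40; 0 0.2 58 0 40; 0 0.2 68 0 40; 0 0.2 76 0 40; 0 0.2 82 0 40; 0 0.2 86 0 40; 0 0.2 87 0 40; 0 0.2 87 0 40", squeeze=10)

```text
clock: 13.2
eef_pos: [569.9, 50.7, 93.6]
eef_rot: [3.142, 0.0, 3.055]
wrist_force: [-0.4, 0.7, 0.2]
finger_gap: 40.2
```

```bash
python3 st.py
python3 - <<'E'
from h import *
from cell import manip,optics
p,z=optics.camera("wrist")
cv2.imwrite("pics/f1.png",p[...,::-1])
E
```

```text
clock 13.2
eef_pos [569.915  50.74   93.624]
eef_rot [3.142 0.    3.055]
wrist_force [-0.429  0.713  0.198]
moment [ 0.04  -0.013 -0.016]
finger_gap 40.211563841237464
j6 -1.459200549463771 j1 0.0247957236260889 eff [ -0.003 -58.838 -31.055  -0.007   0.05    0.   ]
```

View pics/f1.png

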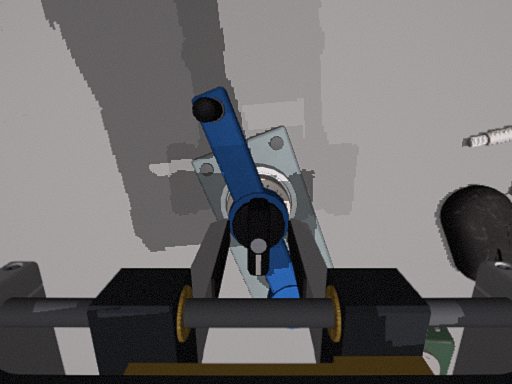

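jog_arm(deltas="0 0 0 0 24; 0 0 0 0 18; 0 0 0 0 16; 0 0 0 0 14; 0 0 0 0 12; 0 0 0 0 10; 0 0 0 0 8; 0 0 0 0 8; 0 0 0 0 8; 0 0 0 0 8")

```text
clock: 14.5
eef_pos: [569.8, 50.6, 93.5]
eef_rot: [-3.141, 0.0, 3.055]
wrist_force: [-0.5, -3.9, -0.0]
finger_gap: 14.4
```

```bash
python3 st.py
```

```text
clock 14.5
eef_pos [569.819  50.623  93.465]
eef_rot [-3.141  0.     3.055]
wrist_force [-0.514 -3.852 -0.032]
moment [-0.838  0.123 -0.043]
finger_gap 14.352320551797428
j6 -1.4591761801160505 j1 0.024669161328668334 eff [  2.333 -58.576 -31.153   0.937  -0.115  -0.035]
```

jog_arm(deltas="0 0 0 0 8; 0 0 0 0 8; 0 0 0 0.02 8; 0 0 0 0.04 8; 0 0 0 0.06 8; 0 0 0 0.08 8; 0 0 0 0.1 8; 0 0 0 0.12 8; 0 0 0 0.14 8; 0 0 0 0.16 8", squeeze=50)

```text
clock: 15.75
eef_pos: [569.8, 50.5, 93.4]
eef_rot: [-3.141, -0.0, 2.893]
wrist_force: [-1.1, -5.7, 2.6]
finger_gap: 13.8
```

```bash
cat > tq.py <<'E'
from cell import manip,optics
import numpy as np,json
np.set_printoptions(suppress=True,precision=3)
M=[];E=[];F=[]
for i in range(3):
    s=manip.read_state();M.append(s['moment'][2]);E.append(s['effort'][5]);F.append(s['wrist_force'])
    if i<2: optics.camera("side")
y=s['eef_rot'][2]
print('t',s['clock'],'yaw',round(y,4),'j6',round(s['joints'][5],4),'Mz',np.round(M,3),'mean',round(np.mean(M),3),'e6',np.round(E,3),'F',F[0],'gap',round(s['finger_gap'],2),'pos',s['eef_pos'])
open('tq.log','a').write(json.dumps([y,s['joints'][5],M,E])+'\n')
E
python3 tq.py
```

```text
t 15.85 yaw 2.8934 j6 -1.2978 Mz [0.061 0.09  0.048] mean 0.066 e6 [-0.278 -0.155  0.274] F [-1.104 -5.749  2.582] gap 13.4 pos [569.788  50.469  93.454]
```

jog_arm(deltas="0 0 0 0.021 8; 0 0 0 0.042 8; 0 0 0 0.063 8; 0 0 0 0.084 8; 0 0 0 0.105 8; 0 0 0 0.126 8; 0 0 0 0.147 8; 0 0 0 0.168 8; 0 0 0 0.189 8; 0 0 0 0.21 8")

```text
clock: 17.1
eef_pos: [569.7, 50.3, 93.5]
eef_rot: [-3.141, 0.0, 2.683]
wrist_force: [-1.3, -7.8, 1.9]
finger_gap: 13.7
```

```bash
python3 tq.py
```

```text
t 17.2 yaw 2.6834 j6 -1.0879 Mz [ 0.071  0.029 -0.004] mean 0.032 e6 [-0.293 -0.164  0.287] F [-1.31  -7.802  1.884] gap 13.46 pos [569.725  50.269  93.458]
```

jog_arm(deltas="0 0 0 0.021 8; 0 0 0 0.042 8; 0 0 0 0.063 8; 0 0 0 0.084 8; 0 0 0 0.105 8; 0 0 0 0.126 8; 0 0 0 0.147 8; 0 0 0 0.168 8; 0 0 0 0.189 8; 0 0 0 0.21 8")

```text
clock: 18.45
eef_pos: [569.6, 50.1, 93.5]
eef_rot: [-3.14, 0.0, 2.473]
wrist_force: [-2.9, -9.1, 3.4]
finger_gap: 13.7
```

```bash
python3 tq.py
```

```text
t 18.55 yaw 2.4733 j6 -0.8778 Mz [0.124 0.053 0.019] mean 0.065 e6 [-0.292 -0.163  0.288] F [-2.868 -9.111  3.392] gap 13.51 pos [569.593  50.107  93.445]
```

jog_arm(deltas="-0.1 -0.1 0 0.021 8; -0.2 -0.2 0 0.042 8; -0.2 -0.2 0 0.063 8; -0.2 -0.2 0 0.084 8; -0.2 -0.2 0 0.105 8; -0.2 -0.2 0 0.126 8; -0.2 -0.2 0 0.147 8; -0.2 -0.2 0 0.168 8; -0.2 -0.2 0 0.189 8; -0.2 -0.2 0 0.21 8")

```text
clock: 19.8
eef_pos: [569.4, 49.9, 93.4]
eef_rot: [-3.14, 0.0, 2.263]
wrist_force: [-4.5, -8.2, 4.1]
finger_gap: 13.8
```

```bash
sed -i 's/range(3)/range(1)/; s/i<2/False/' tq.py; python3 tq.py
```

```text
t 19.8 yaw 2.2633 j6 -0.6682 Mz [0.143] mean 0.143 e6 [-0.292] F [-4.452 -8.231  4.122] gap 13.83 pos [569.447  49.884  93.445]
```

jog_arm(deltas="0 0 0 0.021 8; 0 0 0 0.042 8; 0 0 0 0.063 8; 0 0 0 0.084 8; 0 0 0 0.105 8; 0 0 0 0.126 8; 0 0 0 0.147 8; 0 0 0 0.168 8; 0 0 0 0.189 8; 0 0 0 0.21 8")

```text
clock: 21.05
eef_pos: [569.3, 49.8, 93.4]
eef_rot: [-3.14, 0.0, 2.053]
wrist_force: [-5.5, -9.5, 5.6]
finger_gap: 13.5
```

```bash
python3 tq.py
```

```text
t 21.05 yaw 2.0533 j6 -0.4583 Mz [0.079] mean 0.079 e6 [-0.291] F [-5.507 -9.483  5.552] gap 13.54 pos [569.279  49.764  93.44 ]
```

jog_arm(deltas="0 -0.2 -0.1 0.021 8; -0.1 -0.4 -0.2 0.042 8; -0.1 -0.5 -0.3 0.063 8; -0.1 -0.5 -0.3 0.084 8; -0.1 -0.5 -0.3 0.105 8; -0.1 -0.5 -0.3 0.126 8; -0.1 -0.5 -0.3 0.147 8; -0.1 -0.5 -0.3 0.168 8; -0.1 -0.5 -0.3 0.189 8; -0.1 -0.5 -0.3 0.21 8")

```text
clock: 22.3
eef_pos: [569.0, 49.6, 93.5]
eef_rot: [-3.14, 0.0, 1.843]
wrist_force: [-2.0, -8.0, 1.7]
finger_gap: 14.1
```

```bash
python3 tq.py
```

```text
t 22.3 yaw 1.8434 j6 -0.2489 Mz [0.093] mean 0.093 e6 [-0.258] F [-2.04  -8.05   1.656] gap 14.06 pos [568.992  49.645  93.516]
```

jog_arm(deltas="0 0 0 0.021 8; 0 0 0 0.042 8; 0 0 0 0.063 8; 0 0 0 0.084 8; 0 0 0 0.105 8; 0 0 0 0.126 8; 0 0 0 0.147 8; 0 0 0 0.168 8; 0 0 0 0.189 8; 0 0 0 0.21 8")

```text
clock: 23.55
eef_pos: [568.8, 49.6, 93.6]
eef_rot: [-3.14, 0.001, 1.634]
wrist_force: [-5.5, -8.0, 3.7]
finger_gap: 13.8
```

```bash
python3 tq.py
```

```text
t 23.55 yaw 1.6336 j6 -0.039 Mz [0.255] mean 0.255 e6 [-0.093] F [-5.469 -8.027  3.652] gap 13.75 pos [568.813  49.595  93.605]
```

jog_arm(deltas="0 0 0 -0.07 8; 0 0 0 -0.14 8; 0 0 0 -0.21 8; 0 0 0 -0.28 8; 0 0 0 -0.35 8; 0 0 0 -0.42 8; -0.1 -0.2 -0.1 -0.42 8; -0.2 -0.4 -0.2 -0.42 8; -0.2 -0.4 -0.2 -0.4 8; -0.2 -0.4 -0.2 -0.38 8")

```text
clock: 24.8
eef_pos: [569.1, 49.7, 93.5]
eef_rot: [-3.141, 0.0, 2.013]
wrist_force: [1.2, -6.2, -3.3]
finger_gap: 13.8
```

```bash
python3 tq.py
```

```text
t 24.8 yaw 2.0134 j6 -0.4192 Mz [0.043] mean 0.043 e6 [-0.291] F [ 1.167 -6.172 -3.3  ] gap 13.85 pos [569.096  49.702  93.536]
```

jog_arm(deltas="0 0 0 0 8; 0 0 0 0 8; 0 0 0 0 8; 0 0 0 0 8; 0 0 0 0 8; 0 0 0 0 8; 0 0 0 0.01 8; 0 0 0 0.03 8; 0 0 0 0.05 8; 0 0 0 0.07 8")

```text
clock: 26.05
eef_pos: [569.0, 49.6, 93.5]
eef_rot: [-3.141, 0.0, 1.943]
wrist_force: [1.6, -6.8, -2.7]
finger_gap: 13.5
```

```bash
python3 tq.py
```

```text
t 26.05 yaw 1.9434 j6 -0.3492 Mz [0.027] mean 0.027 e6 [-0.285] F [ 1.617 -6.759 -2.718] gap 13.5 pos [569.022  49.648  93.502]
```

jog_arm(deltas="0 0 0 0 8; 0 0 0 0 8; 0 0 0 0 8; 0 0 0 0 8; 0 0 0 0 8; 0 0 0 0 8; 0 0 0 0.01 8; 0 0 0 0.03 8; 0 0 0 0.05 8; 0 0 0 0.07 8")

```text
clock: 27.3
eef_pos: [568.9, 49.6, 93.5]
eef_rot: [-3.141, 0.0, 1.873]
wrist_force: [0.2, -5.7, -2.7]
finger_gap: 13.6
```

```bash
python3 tq.py
```

```text
t 27.3 yaw 1.8733 j6 -0.2792 Mz [0.074] mean 0.074 e6 [-0.274] F [ 0.157 -5.68  -2.732] gap 13.64 pos [568.942  49.624  93.507]
```

jog_arm(deltas="0 0 0 0 8; 0 0 0 0 8; 0 0 0 0 8; 0 0 0 0 8; 0 0 0 0 8; 0 0 0 0 8; 0 0 0 0.01 8; 0 0 0 0.03 8; 0 0 0 0.05 8; 0 0 0 0.07 8")

```text
clock: 28.55
eef_pos: [568.9, 49.6, 93.5]
eef_rot: [-3.141, 0.0, 1.803]
wrist_force: [-0.4, -6.5, -2.3]
finger_gap: 13.6
```

```bash
python3 tq.py
```

```text
t 28.55 yaw 1.8034 j6 -0.2093 Mz [0.104] mean 0.104 e6 [-0.228] F [-0.441 -6.454 -2.271] gap 13.58 pos [568.9    49.623  93.531]
```

jog_arm(deltas="0 0 0 0 8; 0 0 0 0 8; 0 0 0 0 8; 0 0 0 0 8; 0 0 0 0 8; 0 0 0 0 8; 0 0 0 0.01 8; 0 0 0 0.03 8; 0 0 0 0.05 8; 0 0 0 0.07 8")

```text
clock: 29.8
eef_pos: [568.8, 49.6, 93.6]
eef_rot: [-3.141, 0.0, 1.734]
wrist_force: [-1.3, -7.3, -1.1]
finger_gap: 13.8
```

```bash
python3 tq.py
```

```text
t 29.8 yaw 1.7335 j6 -0.1393 Mz [0.162] mean 0.162 e6 [-0.172] F [-1.299 -7.326 -1.101] gap 13.84 pos [568.824  49.597  93.562]
```

jog_arm(deltas="0 0 0 0.05 8; 0 0 0 0.1 8; 0 0 0 0.15 8; 0 0 0 0.2 8; 0 0 0 0.25 8; 0 0 0 0.3 8; 0 0 0 0.35 8; 0 0 0 0.4 8; 0 0 0 0.45 8; 0 0 0 0.5 8")

```text
clock: 31.05
eef_pos: [568.3, 49.6, 93.6]
eef_rot: [-3.14, 0.001, 1.233]
wrist_force: [-5.4, -5.9, 3.3]
finger_gap: 14.0
```

```bash
python3 tq.py
```

```text
t 31.05 yaw 1.2328 j6 0.3615 Mz [0.339] mean 0.339 e6 [-0.536] F [-5.411 -5.936  3.341] gap 13.99 pos [568.346  49.633  93.637]
```

jog_arm(deltas="-0.1 -0.1 0 0.05 8; -0.2 -0.3 -0.1 0.1 8; -0.2 -0.3 -0.1 0.15 8; -0.2 -0.3 -0.1 0.2 8; -0.2 -0.3 -0.1 0.25 8; -0.2 -0.3 -0.1 0.3 8; -0.2 -0.3 -0.1 0.35 8; -0.2 -0.3 -0.1 0.4 8; -0.2 -0.3 -0.1 0.45 8; -0.2 -0.3 -0.1 0.5 8")

```text
clock: 32.3
eef_pos: [567.8, 49.9, 93.7]
eef_rot: [-3.14, 0.002, 0.733]
wrist_force: [-6.0, -3.7, 2.0]
finger_gap: 13.8
```

```bash
python3 tq.py
```

```text
t 32.3 yaw 0.7329 j6 0.8614 Mz [0.361] mean 0.361 e6 [-0.496] F [-5.984 -3.652  2.029] gap 13.77 pos [567.826  49.9    93.658]
```

jog_arm(deltas="-0.1 -0.1 0 0.05 8; -0.2 -0.3 0 0.1 8; -0.2 -0.3 0 0.15 8; -0.2 -0.3 0 0.2 8; -0.2 -0.3 0 0.25 8; -0.2 -0.3 0 0.3 8; -0.2 -0.3 0 0.34 8; -0.2 -0.3 0 0.38 8; -0.2 -0.3 0 0.4 8; -0.2 -0.3 0 0.41 8")

```text
clock: 33.55
eef_pos: [567.6, 50.3, 93.7]
eef_rot: [-3.141, 0.002, 0.324]
wrist_force: [-5.2, -2.0, 2.2]
finger_gap: 13.6
```

```bash
python3 tq.py; python3 -c "
from cell import optics;optics.camera('side')";python3 tq.py
```

```text
t 33.55 yaw 0.3242 j6 1.2703 Mz [0.328] mean 0.328 e6 [0.3] F [-5.21  -2.016  2.172] gap 13.6 pos [567.557  50.253  93.688]
t 33.6 yaw 0.3238 j6 1.2707 Mz [0.323] mean 0.323 e6 [0.294] F [-5.557 -2.875  1.955] gap 13.65 pos [567.571  50.24   93.707]
```

jog_arm(deltas="0 0 0 0.004 8; 0 0 0 0.009 8; 0 0 0 0.011 8; 0 0 0 0.011 8; 0 0 0 0.011 8; 0 0 0 0.011 8; 0 0 0 0.011 8; 0 0 0 0.011 8; 0 0 0 0.011 8; 0 0 0 0.011 8")

```text
clock: 34.85
eef_pos: [567.6, 50.3, 93.7]
eef_rot: [-3.141, 0.002, 0.314]
wrist_force: [-5.2, -1.9, 2.1]
finger_gap: 13.4
```

```bash
python3 tq.py
```

```text
t 34.85 yaw 0.3137 j6 1.2808 Mz [0.415] mean 0.415 e6 [0.376] F [-5.224 -1.924  2.076] gap 13.38 pos [567.566  50.296  93.706]
```

jog_arm(deltas="0 0 0 0.011 20; 0 0 0 0.011 30; 0 0 0 0 40; 0 0 0 0 40; 0 0 -10 0 40; 0 0 -25 0 40; 0 0 -45 0 40; 0 0 -65 0 40; 0 0 -85 0 40; 0 0 -90 0 40")

```text
clock: 36.1
eef_pos: [568.9, 49.9, 186.2]
eef_rot: [3.141, -0.003, 0.314]
wrist_force: [-0.0, 0.4, -0.7]
finger_gap: 40.3
```

```bash
python3 tq.py
```

```text
t 36.1 yaw 0.3137 j6 1.2805 Mz [0.008] mean 0.008 e6 [0.] F [-0.039  0.417 -0.714] gap 40.28 pos [568.922  49.925 186.204]
```

Run:
```python
from h import *
from cell import manip
s=manip.read_state();delta(s,[486.7,29.3,190],0.268)
```

```text
delta [-84.57  -5.75  -3.8 ] twist 0.045697367946663014
```

jog_arm(deltas="-14 -1 -4 0.01 40; -28 -2 -4 0.02 40; -42 -3 -4 0.03 40; -56 -4 -4 0.046 40; -70 -5 -4 0.046 40; -84.5 -6 -4 0.046 40; -84.5 -6 -4 0.046 40; -84.5 -6 -4 0.046 40; -84.5 -6 -4 0.046 40; -84.5 -6 -4 0.046 40")

```text
clock: 37.35
eef_pos: [486.3, 29.6, 187.9]
eef_rot: [-3.142, 0.0, 0.268]
wrist_force: [0.9, 0.6, -0.1]
finger_gap: 40.1
```

Run:
```python
from h import *
from cell import manip,optics
s=manip.read_state();p,z=optics.camera("wrist");print(s['clock'],s['eef_pos'],s['eef_rot'],s['wrist_force'])
c=optics.get_calibration("wrist")
pickle.dump((s,p,z,c),open("g1.pkl","wb"))
cv2.imwrite("pics/g1.png",cv2.resize(p[0:240,150:370][...,::-1],None,fx=2.5,fy=2.5,interpolation=cv2.INTER_CUBIC))
q,z=optics.camera("side")
cv2.imwrite("pics/g1s.png",cv2.resize(q[170:250,230:330][...,::-1],None,fx=7,fy=7,interpolation=cv2.INTER_CUBIC))
g=cv2.cvtColor(p,cv2.COLOR_RGB2HSV)
m=((g[...,2]>150)&(g[...,1]<40)).astype(np.uint8);m[:70]=0;m[145:]=0;m[:,:230]=0;m[:,290:]=0
n,l,st,ce=cv2.connectedComponentsWithStats(m)
for i in range(n):
    if st[i,4]>15: print(st[i],ce[i])
```

```text
37.35 [486.25932108  29.59660778 187.86437978] [-3.14150327e+00  2.92577596e-04  2.67830847e-01] [ 0.86570426  0.56868284 -0.06612554]
[     0      0    512    384 195688] [255.51449246 191.87295082]
[230  77  19  68 467] [237.04710921 117.21199143]
[273  79  17  54 221] [283.05882353 104.52036199]
[236  84  13  44  76] [239.98684211 106.89473684]
[255  99  11  12  99] [260.21212121 104.70707071]
[260 113   4  16  51] [261.29411765 120.70588235]
```

View pics/g1.png

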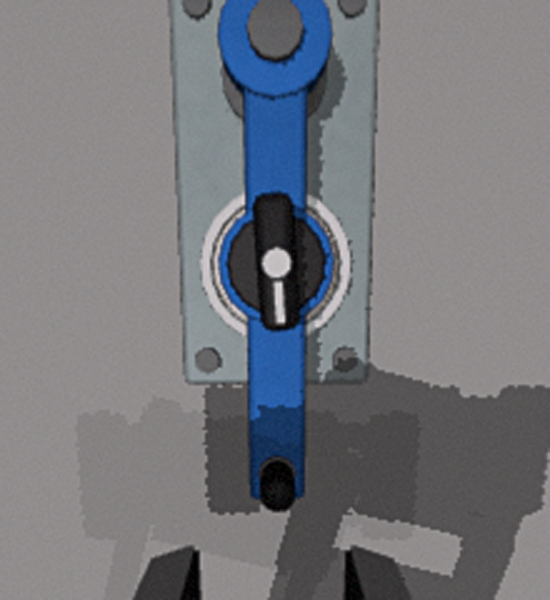

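View pics/g1s.png

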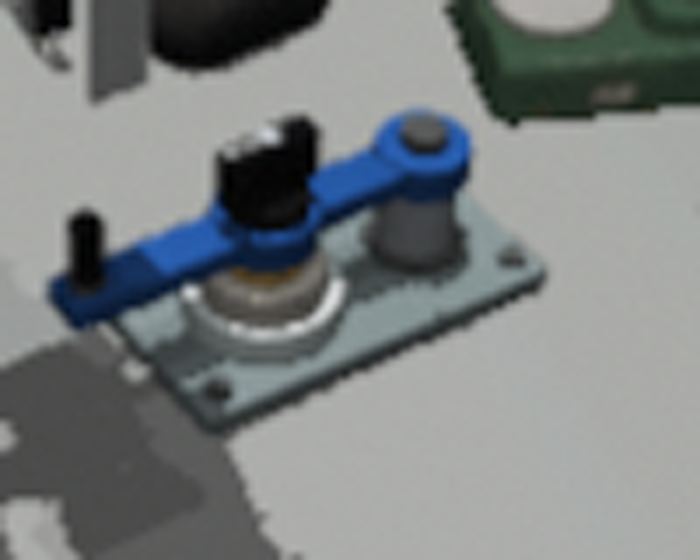

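Run:
```python
from h import *
s,p,z,c=pickle.load(open('g1.pkl','rb'))
q=onplane(c,[[260.21,104.71],[261.29,120.71]],104,s);v=q[0]-q[1];print(q,np.arctan2(v[1],v[0]))
def arm(f):
    s,p,z,c=pickle.load(open(f,'rb'));g=cv2.cvtColor(p,cv2.COLOR_RGB2HSV)
    m=(g[...,0]>100)&(g[...,0]<125)&(g[...,1]>150)&(g[...,2]>50)
    # arm edges away from hub and knob, intersect plane 66
    L=[]
    for r in list(range(45,70))+list(range(140,175)):
        x=np.where(m[r,225:300])[0]+225
        if 10<len(x)<40: L.append([(x.min()+x.max())/2,r])
    P=onplane(c,L,66,s);b=np.polyfit(P[:,0],P[:,1],1);print(f,len(L),np.arctan(b[0]),np.polyval(b,570),np.polyval(b,490))
arm('e1.pkl');arm('g1.pkl')
```

```text
[[569.37387043  50.47481444 104.        ]
 [556.8228833   46.04429732 104.        ]] 0.33934624357734766
e1.pkl 60 0.2734369073139849 50.51783738853467 28.08089092140375
g1.pkl 60 0.27583345772059553 50.545021453651174 27.90113067233662
```

```bash
python3 -c "
from cell import workorder;print(workorder.sign_off())"
```

```text
the job is handed in; nothing more can be done
None
```

I swung the blue arm home and tightened its wing knob a quarter turn past touch. Then I let go and handed the job in at about 37 s.

- **Arm home:** I pushed the handle pin until it met the stop, at about 10 N. Pictures taken before and after tightening show the arm axis within about 0.2 mm and 0.15° of the same home line.
- **Touch point:** The torque began to rise at a tool yaw of about 1.88 rad. My first pass was coarse and went about 14° past this. I then backed the knob off and came up to touch again in 4° steps to locate it.
- **Quarter turn:** I finished at yaw 0.314 rad, which is about 90° past touch (1.57 rad), and the wrist moment was about 0.4 N m. I then opened the gripper and moved clear.
- **Ring and surroundings:** The last pictures show the ring in its seat under the brass pad, and I saw nothing else moved. I did not re-measure the micrometer, spacer or marker, but the gripper never went near them.

**Disagreement:** The stripe on the knob shows about 2° less total turn than the tool yaw. The stripe reading is only good to about 1°. The knob may therefore be a degree or two short of the exact quarter turn, but not past it on that reading.

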